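# Centre the culture dish under the lens with the under-stage drive knobs

## Task

The culture dish on the microscope's stage has been run off to one side. Turn the two drive knobs that hang under the stage (the upper one moves the stage front to back, the lower one left to right) until the middle of the dish is straight under the lens, to within about 3 mm so that it is in the camera's view, then let go. The worn drives have some free play, so watch the dish rather than the knobs. Move it only by the knobs: do not press on the stage, holder or dish, and leave the cup, bottle, slide box and timer round the microscope where they stand.

Things in the scene. Friction and masses are not known exactly. Their poses are not given: they have to be found in the camera images.
- scope: White bench microscope, fixed, with a camera on top instead of eyepieces; foot 236 x 172 x 34 mm, 414 mm high. Origin on the worktop under the lens, z axis = optical axis; -x is its open front, facing the robot within 0.25 rad; +y is left seen from the robot. The foot reaches 102 mm ahead of the origin; the column stands 74 mm behind; the head is 68 mm wide from 268 mm up.
- lug_edge (a point): Middle of the lower front edge of the lug (rounded tongue, 32 mm wide, 10 mm thick, underside 172 mm above the worktop) at the front right corner of the black sliding stage. Both knobs hang under it on one vertical shaft 16 mm behind this edge, within reach of a gripper tilted about 45 degrees from the front. Stage centred: at (-108, -70, 172) mm of the microscope's frame.
- lens_tip (a point): Lower end of the long steel lens that points straight down at the dish, on the optical axis, 213 mm above the worktop and 14 mm above the dish lid.
- dish_centre (a point): Centre of the top of the lidded culture dish (58 mm diameter, 14 mm high, clear, pale inside), clamped in the aluminium holder on the stage plate; it can only travel with the stage.
- upper_knob_grip (a point): Centre of the upper, smaller drive knob: knurled black cylinder, 38 mm diameter, 26 mm high, vertical axis, centre 125 mm above the worktop, 47 mm below the lug (20 mm sleeve between). Turned counter-clockwise from above it drives the stage 12 mm per rad to the column (+x of the scope), clockwise to its front. Both knobs ride on the stage as it moves (within 12 mm of centre at the start).
- lower_knob_grip (a point): Centre of the lower, larger drive knob: knurled black cylinder, 54 mm diameter, 26 mm high, same vertical axis, centre 85 mm above the worktop; free gaps of 14 mm to the upper knob and 38 mm to the microscope's foot. Counter-clockwise seen from above it drives the dish holder 12 mm per rad to the left (+y of the microscope), clockwise to the right. The dish starts 12 to 17 mm left of the lens.
- stage: The black sliding stage plate, 132 x 196 x 12 mm, underside 172 mm up. Origin at its underside, on the optical axis when centred; front edge 64 mm ahead of it. Stops at +-24 mm. Both drives are worn: between knob and drive there is up to 0.6 rad of free play, crossed at every reversal and wherever the knob happens to stand at the start; then about 0.15 N m turns it. It stays where it is left.
- dish_holder: The aluminium two-finger holder that clamps the dish on top of the stage plate, about 95 x 86 x 15 mm. Origin at its underside, below the dish's centre, 184 mm above the worktop.
- slide_box: Dark blue slide box, 96 x 98 x 39 mm, standing to the left of the microscope's foot; origin under its centre.
- cup: Specimen cup with a white lid, 64 mm wide, 72 mm high, standing at the left front of the microscope; origin under its centre.
- fixative: Brown bottle with a white cap, 48 mm wide, 85 mm high, standing to the right of the microscope's column; origin under its centre.
- timer: Flat bench timer, 72 x 66 x 21 mm, lying in front of the microscope; origin under its centre.

How it is judged:
At the end, for the whole second after the job is handed in: The centre of the dish is within 3.5 mm of the lens axis, measured level, and the stage and holder are at rest (horizontal distance between dish_centre and lens_tip below 0.0035 m and linear speed of dish_holder below 0.003 m/s); the robot touches nothing.
It fails at once if the robot presses on the stage plate, the dish holder or the dish (more than 6 N) (contact force between any of the fingers, the arm and stage_c0 above 6 N or contact force between any of the fingers, the arm and dish_holder above 6 N).
It fails at once if the cup, bottle, slide box or timer is shoved more than 25 mm or knocked over (distance of any of slide_box, cup, timer, fixative from where it was at the start of the episode above 0.025 m or angle between any of slide_box, cup, timer, fixative's own z axis and vertical above 0.5 rad).
It also fails if it takes over 72 s, if anything falls off the work surface, if the arm or the gripper's body presses on something with over 40 N, if the wrist force passes 120 N, or if a joint passes its speed limit or range.

## Robot

A 6-joint arm with a two-finger parallel gripper is mounted at the origin on the work surface; the furniture and walls round the work are solid. World frame = base frame: x ahead of the robot, y to its left, z up, the work surface at z = 0. Lengths are in m, angles in rad, forces in N, time in s.
With the tool pointing down it reaches from about 0.25 to 0.8 m from the base axis. Payload 8.5 kg.
Tool frame: the origin (TCP) lies on the centre line of the jaws, within the pads' length; the fingertips stand finger_overhang ahead of it and the grasp point (between the pads) lies 5 mm behind it (finger_overhang is the distance from the TCP to the fingertips, in m); z points along the fingers, y is the line along which they close (so a half turn about z gives the same grasp; the last joint's range is limited). The gripper opens to 85 mm and grips with 20 to 120 N. Pads are 22 mm wide; open, the fingers measure 114 mm over their backs; the gripper's body (76 mm by 85 mm) begins 54 mm behind the grasp point. The pads swing forward as they close: fully open they stand 13 mm farther back than shut.
Start: joints at [1.145, 0.238, -0.013, 1.319, 0, 1.571], TCP at [0.217, 0.478, 0.245] pointing down, gripper open.
Joint ranges: [-2.66, 2.66], [-1.03, 1.9], [-1.14, 1.46], [-1.82, 2.27], [-1.45, 1.34], [-3.14, 3.14]. Speed limits (rad/s): [2.22, 2.22, 2.79, 3.14, 3.14, 3.14].

## Interface

Orientations are given as a unit quaternion [w, x, y, z].
In Python, from rig import * gives the robot as it stands.
- The arm moves only by the shell command python3 -m handwheel 'ROWS' [FORCE]. ROWS is text: rows parted by semicolons, each of 7 numbers parted by spaces: the shift along the tool's x, y, z in m, then the turn, a rotation vector about the tool's x, y, z in rad, then the gripper's target within -1 to 1 (shut at 1, half-way at 0, fully open at -1). A call has 1 to 8 rows; each row is the pose to reach, as a shift and turn from the pose commanded when the call began, along the tool's axes at that moment; what a row does not reach only later rows make up. A row lasts 1/10 s, in which the tool goes at most 50 mm and 8.59 degrees, less where a joint would pass 70% of its speed; a pose out of reach is approached as far as the arm can. A call with a gripper value outside its range is refused whole. The fingers move at their own pace and stop on an object; FORCE is the grip in N (left out, the last holds). Time passes only in rows, so rows that repeat a pose let the fingers close. It gives the time, the measured TCP pose, the force, the opening and the grip force at its end, in the units of the state.
- state(): the state, without advancing time (a new reading comes with each control period).
- grab_frame(name): name is "scene" or "top" or "wrist"; returns a dict with "image" (384x512x3 uint8, red, green, blue), "depth" (384x512 float32, m along the optical axis (not along the pixel's ray), 0 where there is no reading), "mtx" (3x3 intrinsics, pixels), "camera_from_world" (4x4, takes a point from world to camera coordinates). Camera axes: x right, y down, z forward; pixel columns grow to the right and rows downward; lengths in m; the calibration is good to about 2 mm. A picture is of the moment at which its call begins.
- close_job(): hands the job in; it is judged then, once.
The state is a dict: "clock": time; "qpos": joint angles; "joint_vel": joint speeds; "joint_efforts": joint torques, N m; "tcp_pos": TCP position; "ee_rot": TCP orientation; "force": force on the tool from outside, world axes, zero at the start; "torque": the same for the moment, N m; "width": opening from 0.0 (shut) to 1.0 (fully open); "grip_force": force on a finger pad.
Only numpy, scipy, OpenCV 4.12 (cv2) and the standard library are available. Lean on these libraries where they do the work, as an engineer would, in place of code of your own. Each camera call takes 0.05 s, during which the arm holds its last target. There are 200 camera calls.

## Working session

There is one attempt and no reset: what is moved stays moved. The work goes in short steps, Python scripts to look and compute and a shell command to move; the robot and the scene stay as the last step left them, time stands still between calls to the robot, and variables do not carry over. Pictures are saved under pics/ and viewed, at most 10 in all, crops included, and the job is handed in when it is done.

```bash
mkdir -p pics; ls; python3 - <<'E'
from rig import *
import cv2,numpy as np
s=state();print(s)
ims=[]
for n in["scene","top"]:
    f=grab_frame(n);np.savez(n+"0.npz",**f);ims.append(f["image"][:,:,::-1])
    print(n,f["mtx"].tolist(),np.linalg.inv(f["camera_from_world"]).round(3).tolist())
cv2.imwrite("pics/a.png",ims[0]);cv2.imwrite("pics/b.png",ims[1])
E
```

```text
pics
{'clock': 0.0, 'qpos': array([ 1.14499925e+00,  2.38769928e-01, -1.42723196e-02,  1.31920600e+00,
        4.11869003e-05,  1.57080960e+00]), 'joint_vel': array([ 7.15679255e-04,  9.65238356e-05,  1.09890968e-03,  5.22991467e-04,
        2.72264619e-05, -6.01863171e-04]), 'joint_efforts': array([ 1.40404911e-03, -5.38777971e+01,  3.46436155e+01,  1.83682598e-02,
       -2.21322421e-04, -4.08092239e-05]), 'tcp_pos': array([0.21667004, 0.47775597, 0.24467628]), 'ee_rot': array([-1.73514579e-04,  2.11300327e-01,  9.77420915e-01, -7.05218900e-04]), 'force': array([ 0.56775813, -0.40991105,  0.21140864]), 'torque': array([-0.06390776, -0.01608439,  0.03093722]), 'grip_force': 0.0, 'width': 0.9983549471741681}
scene [[395.4504045303363, 0.0, 258.5747177809179], [0.0, 395.4504045303363, 189.01034534570505], [0.0, 0.0, 1.0]] [[0.52, -0.499, 0.693, -0.02], [-0.854, -0.294, 0.43, -0.239], [-0.011, -0.815, -0.579, 0.62], [0.0, 0.0, 0.0, 1.0]]
top [[401.5911585861708, 0.0, 258.9295302283162], [0.0, 401.5911585861708, 194.65268048317404], [0.0, 0.0, 1.0]] [[0.327, -0.777, 0.538, 0.108], [-0.945, -0.269, 0.187, -0.025], [-0.0, -0.57, -0.822, 0.834], [0.0, 0.0, 0.0, 1.0]]
```

View pics/a.png

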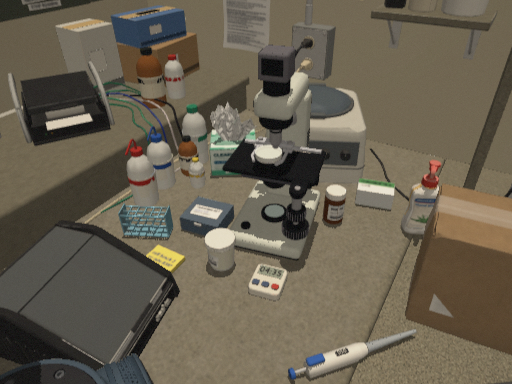

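View pics/b.png

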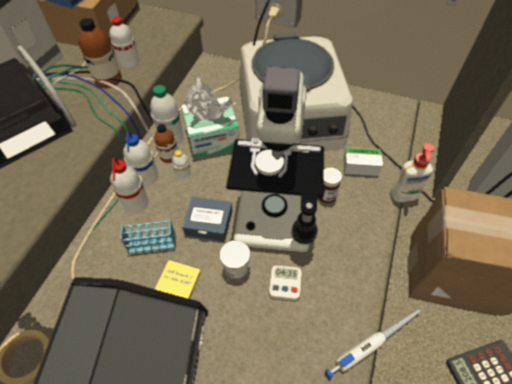

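The scene view shows the scope at about (280,170), the dish at (267,154) and the knobs at (297,195) and (294,220). In the top view the dish is at (268,162) and the knobs are near (307,215). The timer and cup stand in front. Next I'll measure with depth and enlarged crops.

```bash
cat > h.py <<'E'
from rig import *
import cv2,numpy as np
def cloud(f):
    d=f["depth"];v,u=np.mgrid[:384,:512];K=f["mtx"]
    p=np.stack([(u-K[0,2])/K[0,0]*d,(v-K[1,2])/K[1,1]*d,d],-1)
    M=np.linalg.inv(f["camera_from_world"]);return p@M[:3,:3].T+M[:3,3]
def ray(f,u,v,z):
    K=f["mtx"];M=np.linalg.inv(f["camera_from_world"])
    r=M[:3,:3]@np.array([(u-K[0,2])/K[0,0],(v-K[1,2])/K[1,1],1]);c=M[:3,3]
    return c+r*(z-c[2])/r[2]
def proj(f,p):
    q=f["camera_from_world"]@np.append(p,1);q=f["mtx"]@q[:3];return q[:2]/q[2]
def rect(P):
    m=cv2.minAreaRect((P[:,:2]*1000).astype(np.float32));return np.round(m[0],1),np.round(m[1],1),round(m[2],1)
E
python3 - <<'E'
from h import *
out=[]
for n,(r,c) in dict(scene=(40,220),top=(60,200)).items():
    f=dict(np.load(n+"0.npz"));P=cloud(f);im=f["image"].astype(int);g=im.sum(2)/3;sat=im.max(2)-im.min(2)
    box=np.zeros(g.shape,bool);box[r:r+220,c:c+130]=1
    z=P[...,2];ok=box&(f["depth"]>0)
    for nm,m in dict(stage=ok&(abs(z-.184)<.006)&(g<50),dish=ok&(abs(z-.199)<.004)&(g>140),foot=ok&(abs(z-.034)<.005)&(g>70)).items():
        m=cv2.morphologyEx(m.astype(np.uint8),cv2.MORPH_OPEN,np.ones((3,3)))
        k,l,st,ce=cv2.connectedComponentsWithStats(m);
        if k<2: print(n,nm,'none');continue
        i=1+st[1:,4].argmax();q=P[l==i];print(n,nm,len(q),rect(q),q.mean(0).round(4),np.median(q[:,2]).round(4))
    out.append(cv2.resize(f["image"][r:r+220,c-10:c+120,::-1],None,fx=2.7,fy=2.7,interpolation=cv2.INTER_CUBIC))
cv2.imwrite("pics/c.png",np.hstack(out))
E
```

```text
scene stage 2367 (array([594.7, 106.8]), array([174.2, 195.4]), 13.0) [0.5921 0.091  0.1838] 0.1841
scene dish 286 (array([610.9, 128.6]), array([61.8, 55.1]), 67.2) [0.61   0.1277 0.1995] 0.1995
scene foot 2257 (array([621.3, 114. ]), array([227. , 166.3]), 13.8) [0.5814 0.1241 0.034 ] 0.0341
top stage 3064 (array([599.9, 110.6]), array([135.8, 198.8]), 10.6) [0.5959 0.0996 0.1828] 0.1829
top dish 424 (array([609.2, 129.9]), array([58.6, 53.1]), 65.9) [0.6074 0.1294 0.1981] 0.1982
top foot 2411 (array([582.7, 106.5]), array([140. , 165.1]), 14.0) [0.5701 0.1173 0.0329] 0.0329
```

View pics/c.png

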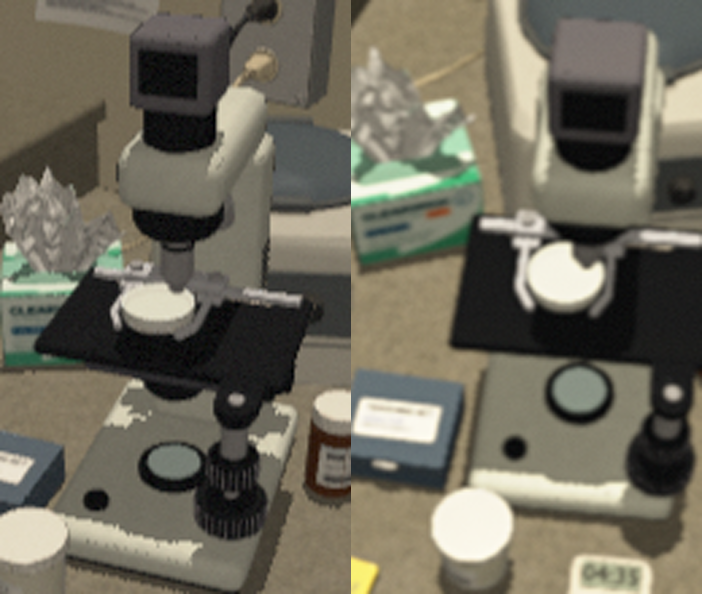

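The crops show the lens tip at scene pixel (275.6,147) and top pixel (274,154), with the dish to its left. The shaft and knobs hang at the lug on the right front. Next: the lens axis, dish circle and knob axis.

```bash
cat >> h.py <<'E'
from scipy.optimize import least_squares
def circ(q,r,x0):
    s=least_squares(lambda p:np.hypot(q[:,0]-p[0],q[:,1]-p[1])-r,x0,loss='soft_l1',f_scale=.001)
    return s.x
E
python3 - <<'E'
from h import *
K={}
for n,(u,v) in dict(scene=(275.6,146.7),top=(274,154.4)).items():
    f=dict(np.load(n+"0.npz"));P=cloud(f);z=P[...,2];g=f["image"].mean(2)
    print(n,'lens ray',ray(f,u,v,.213).round(4))
    near=np.hypot(P[...,0]-.49,P[...,1]-.02)<.07
    for lo,hi,r in[(.075,.097,.027),(.115,.137,.019)]:
        m=near&(z>lo)&(z<hi)&(f["depth"]>0)&(g<110)
        q=P[m];print(n,lo,len(q),q.mean(0).round(4) if len(q) else '',circ(q,r,q.mean(0)[:2]+[.015,.004]).round(4) if len(q)>5 else '')
    # lens: points 0.216-0.26 above
    m=(np.hypot(P[...,0]-.606,P[...,1]-.110)<.025)&(z>.214)&(z<.262)&(f["depth"]>0)
    q=P[m];
    for a in np.arange(.214,.262,.008):
        w=q[(q[:,2]>a)&(q[:,2]<a+.008)]
        if len(w):print('  lens',a.round(3),len(w),w.mean(0).round(4),w[:,1].min().round(4),w[:,1].max().round(4))
    # dish contour ray-cast at z=.199
    m=((g>150)&(abs(z-.199)<.006)&(np.hypot(P[...,0]-.61,P[...,1]-.129)<.04)).astype(np.uint8)
    m=cv2.morphologyEx(m,cv2.MORPH_OPEN,np.ones((3,3)))
    c=max(cv2.findContours(m,0,1)[0],key=cv2.contourArea)[:,0]
    W=np.array([ray(f,a,b,.199) for a,b in c]);print(' dish',len(W),circ(W,.029,[.61,.129]).round(4))
    s=least_squares(lambda p:np.hypot(W[:,0]-p[0],W[:,1]-p[1])-p[2],[.61,.129,.029],loss='soft_l1',f_scale=.001);print(s.x.round(4))
    # neighbours
    for nm,x,y in[("cup",.45,.15),("timer",.4,.05)]:
        pass
    m=(z>.015)&(z<.09)&(P[...,0]>.3)&(P[...,0]<.5)&(abs(P[...,1]-.1)<.2)&(f["depth"]>0)
    k,l,st,ce=cv2.connectedComponentsWithStats(m.astype(np.uint8))
    for i in range(1,k):
        if st[i,4]>60:
            q=P[l==i];print('  obj',st[i,4],rect(q),q[:,2].max().round(3))
E
```

```text
scene lens ray [0.6165 0.1124 0.213 ]
scene 0.075 251 [0.5243 0.0143 0.0881] [0.5417 0.0232]
scene 0.115 197 [0.5293 0.0175 0.1276] [0.5417 0.0231]
  lens 0.214 16 [0.6069 0.1085 0.2182] 0.1042 0.1146
  lens 0.222 25 [0.6041 0.1066 0.2269] 0.0992 0.1181
  lens 0.23 45 [0.6039 0.1068 0.234 ] 0.0986 0.1221
  lens 0.238 40 [0.604  0.1057 0.2422] 0.0983 0.1177
  lens 0.246 44 [0.6039 0.1065 0.2499] 0.0989 0.1223
  lens 0.254 24 [0.6025 0.1066 0.2564] 0.099 0.1218
 dish 60 [0.6119 0.1285]
[0.6117 0.1285 0.0273]
  obj 1295 (array([457.9, 204.9]), array([180. ,  84.1]), 89.9) 0.075
  obj 701 (array([317.4, 195.2]), array([35.7, 72.6]), 1.4) 0.09
  obj 858 (array([447.2,  32.4]), array([72.7, 65.4]), 13.0) 0.024
top lens ray [0.6182 0.1196 0.213 ]
top 0.075 258 [0.5269 0.0223 0.0905] [0.5434 0.0248]
top 0.115 183 [0.5319 0.0229 0.1296] [0.5428 0.0245]
  lens 0.214 8 [0.6061 0.1106 0.2181] 0.1066 0.1158
  lens 0.222 13 [0.6031 0.1096 0.228 ] 0.1004 0.122
  lens 0.23 34 [0.603  0.1104 0.2337] 0.1006 0.1223
  lens 0.238 29 [0.602 0.11  0.242] 0.1007 0.1219
  lens 0.246 3 [0.6008 0.1076 0.2468] 0.1053 0.1108
 dish 84 [0.6093 0.1283]
[0.6081 0.1279 0.0271]
  obj 237 (array([493.9, 255.7]), array([12.2, 81.4]), 1.3) 0.042
  obj 860 (array([458.5, 146.7]), array([62.4, 83.5]), 79.1) 0.075
  obj 744 (array([447.3,  33.9]), array([72. , 64.8]), 12.4) 0.023
  obj 606 (array([318.2, 195.5]), array([75.4, 36.3]), 90.0) 0.09
```

```bash
cat >> h.py <<'E'
from scipy.spatial.transform import Rotation as Ro
PSI=np.radians(13.)
def rot(yaw,tilt):  # approach yaw (world), tilt below horizontal; y to the left
    z=np.array([np.cos(yaw)*np.cos(tilt),np.sin(yaw)*np.cos(tilt),-np.sin(tilt)]);y=np.array([-np.sin(yaw),np.cos(yaw),0])
    return Ro.from_matrix(np.c_[np.cross(y,z),y,z])
def cur():
    s=state();q=s["ee_rot"];return s,np.array(s["tcp_pos"]),Ro.from_quat([q[1],q[2],q[3],q[0]])
def go(p,R):
    s,p0,R0=cur();print('shift',R0.inv().apply(p-p0).round(4),'rv',(R0.inv()*R).as_rotvec().round(4))
def swing(total,n,c=-.005): # rows turning about world vertical through grasp point
    s,p0,R0=cur();up=R0.inv().apply([0,0,1]);g=np.array([0,0,c])
    for k in range(1,n+1):
        r=Ro.from_rotvec(up*total*k/n);print(*(g-r.apply(g)).round(4),*r.as_rotvec().round(3))
E
python3 - <<'E'
from h import *
import rig
print([k for k in dir(rig) if k[0]!='_'], getattr(rig,'finger_overhang',None))
Q=[]
for n in["scene","top"]:
    f=dict(np.load(n+"0.npz"));P=cloud(f);z=P[...,2]
    q=P[(np.hypot(P[...,0]-.606,P[...,1]-.110)<.025)&(z>.224)&(z<.246)&(f["depth"]>0)]
    s=least_squares(lambda p:np.hypot(q[:,0]-p[0],q[:,1]-p[1])-p[2],[.61,.11,.011],loss='soft_l1',f_scale=.001);print(n,s.x.round(4))
    Q.append(q)
    # foot front + left edges: top surface contour -> yaw; stage yaw
    g=f["image"].mean(2)
    for nm,m in dict(stage=(abs(z-.184)<.005)&(g<60)&(P[...,0]>.5)&(P[...,0]<.72)).items():
        q=P[m]; 
        # front edge: per-y min x
        a=[];
        for y in np.arange(.06,.19,.005):
            w=q[abs(q[:,1]-y)<.004]
            if len(w)>5:a.append((y,np.percentile(w[:,0],2)))
        a=np.array(a);k=np.polyfit(a[:,0],a[:,1],1);print(nm,'yaw',np.degrees(-np.arctan(k[0])).round(2),'x at y=.11',np.polyval(k,.11).round(4))
R=rot(PSI+.5,np.radians(38));K=np.array([.542,.0238,.085])
print(R.apply([0,0,1]))
go(K+R.apply([0,0,.005-.13]),R)
E
```

```text
['PlanningError', 'close_job', 'finger_overhang', 'grab_frame', 'state'] 0.014
scene [0.612  0.1112 0.0122]
stage yaw 12.97 x at y=.11 0.5495
top [0.6121 0.1126 0.0121]
stage yaw 13.37 x at y=.11 0.5513
[ 0.58883544  0.52367335 -0.61566148]
shift [-0.4438 -0.369   0.0833] rv [-0.5225 -0.8029 -1.0685]
```

```bash
python3 -m handwheel '-0.444 -0.369 0.083 -0.5225 -0.803 -1.0685 -1;-0.444 -0.369 0.083 -0.5225 -0.803 -1.0685 -1;-0.444 -0.369 0.083 -0.5225 -0.803 -1.0685 -1;-0.444 -0.369 0.083 -0.5225 -0.803 -1.0685 -1;-0.444 -0.369 0.083 -0.5225 -0.803 -1.0685 -1;-0.444 -0.369 0.083 -0.5225 -0.803 -1.0685 -1;-0.444 -0.369 0.083 -0.5225 -0.803 -1.0685 -1;-0.444 -0.369 0.083 -0.5225 -0.803 -1.0685 -1' 40
python3 - <<'E'
from h import *
R=rot(PSI+.5,np.radians(38));K=np.array([.542,.0238,.085])
print(state()["qpos"].round(3));go(K+R.apply([0,0,.005-.13]),R)
E
```

```text
clock: 0.9
tcp_pos: [0.3664, 0.1732, 0.1939]
ee_rot: [0.299, -0.173, 0.931, 0.122]
force: [0.7, 1.1, 0.3]
width: 0.998
grip_force: 0.0
[ 0.34  -0.358 -0.933  0.351  0.14   0.02 ]
shift [-0.0052 -0.2398  0.0068] rv [-0.1355 -0.2381 -0.3137]
```

```bash
python3 -m handwheel '-0.005 -0.24 0.007 -0.1355 -0.238 -0.314 -1;-0.005 -0.24 0.007 -0.1355 -0.238 -0.314 -1;-0.005 -0.24 0.007 -0.1355 -0.238 -0.314 -1;-0.005 -0.24 0.007 -0.1355 -0.238 -0.314 -1;-0.005 -0.24 0.007 -0.1355 -0.238 -0.314 -1;-0.005 -0.24 0.007 -0.1355 -0.238 -0.314 -1;-0.005 -0.24 0.007 -0.1355 -0.238 -0.314 -1'
python3 - <<'E'
from h import *
R=rot(PSI+.5,np.radians(38));K=np.array([.542,.0238,.085])
print(state()["qpos"].round(3));go(K+R.apply([0,0,.005-.13]),R)
go(K+R.apply([0,0,.005]),R)
f=grab_frame("wrist");cv2.imwrite("pics/w1.png",f["image"][:,:,::-1])
# refine knob axis by wrist depth
P=cloud(f);z=P[...,2];g=f["image"].mean(2)
for lo,hi,r in[(.075,.097,.027),(.115,.137,.019)]:
    q=P[(np.hypot(P[...,0]-.542,P[...,1]-.024)<.035)&(z>lo)&(z<hi)&(f["depth"]>0)]
    print(len(q),circ(q,r,[.542,.024]).round(4) if len(q)>5 else '')
E
```

```text
clock: 1.6
tcp_pos: [0.4694, -0.0448, 0.1605]
ee_rot: [0.408, -0.317, 0.842, 0.155]
force: [0.2, 1.1, 0.7]
width: 1.002
grip_force: 0.0
[-0.586  0.077 -0.814  0.361  0.862 -1.158]
shift [-0.002   0.003   0.0001] rv [-0.0034 -0.0035 -0.0061]
shift [-0.0024  0.0034  0.1301] rv [-0.0034 -0.0035 -0.0061]
2042 [0.5451 0.0215]
1623 [0.545  0.0214]
```

View pics/w1.png

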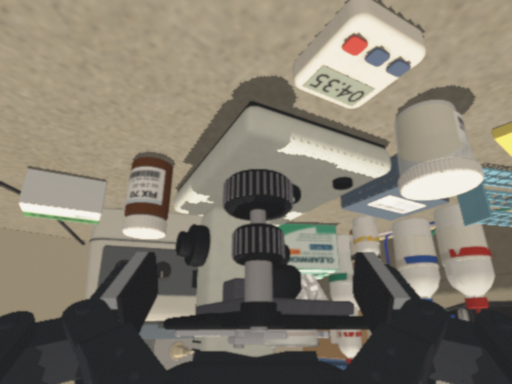

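The wrist view (upside down) shows both knobs centred between the fingers, the lower at (258,195) and the upper at (258,243), with the approach clear. Advance onto the lower knob.

```bash
python3 - <<'E'
from h import *
R=rot(PSI+.5,np.radians(38));K=np.array([.544,.0223,.085])
go(K+R.apply([0,0,.005-.06]),R)
go(K+R.apply([0,0,.005]),R)
E
```

```text
shift [-0.0023  0.0039  0.0706] rv [-0.0051 -0.0041 -0.0044]
shift [-0.0026  0.0042  0.1306] rv [-0.0051 -0.0041 -0.0044]
```

```bash
python3 -m handwheel '-0.002 0.004 0.03 -0.005 -0.004 -0.004 -1;-0.0025 0.004 0.06 -0.005 -0.004 -0.004 -1;-0.0025 0.004 0.09 -0.005 -0.004 -0.004 -1;-0.0025 0.004 0.115 -0.005 -0.004 -0.004 -1;-0.0025 0.004 0.13 -0.005 -0.004 -0.004 -1;-0.0025 0.004 0.13 -0.005 -0.004 -0.004 -1;-0.0025 0.004 0.13 -0.005 -0.004 -0.004 -1' 40
python3 - <<'E'
from h import *
R=rot(PSI+.5,np.radians(38));K=np.array([.544,.0223,.085])
go(K+R.apply([0,0,.005]),R);print(cur()[1])
E
```

```text
clock: 2.35
tcp_pos: [0.5424, 0.0314, 0.0824]
ee_rot: [0.409, -0.32, 0.84, 0.158]
force: [-0.1, -0.1, -0.2]
width: 1.001
grip_force: 0.0
shift [ 0.0009 -0.0078 -0.0005] rv [ 0.0057 -0.0005 -0.0007]
[0.54243014 0.03138561 0.08236766]
```

```bash
python3 -m handwheel '0.001 -0.0078 0 0.005 0 0 -1;0.001 -0.0078 0 0.005 0 0 -1;0.001 -0.0078 0 0.005 0 0 -1;0.001 -0.0078 0 0.005 0 0 -1'
python3 - <<'E'
from h import *
R=rot(PSI+.5,np.radians(38));K=np.array([.544,.0223,.085])
go(K+R.apply([0,0,.005]),R);print(cur()[1])
E
```

```text
clock: 2.75
tcp_pos: [0.5478, 0.0244, 0.0822]
ee_rot: [0.41, -0.319, 0.84, 0.155]
force: [0.1, 0.1, 0.0]
width: 1.006
grip_force: 0.0
shift [ 0.0004  0.001  -0.    ] rv [-0.0015  0.0005 -0.0005]
[0.54777766 0.02437806 0.08222469]
```

Good; close on the knob.

```bash
python3 -m handwheel '0 0 0 0 0 0 0.9;0 0 0 0 0 0 0.9;0 0 0 0 0 0 0.9;0 0 0 0 0 0 0.9;0 0 0 0 0 0 0.9;0 0 0 0 0 0 0.9;0 0 0 0 0 0 0.9;0 0 0 0 0 0 0.9' 45
python3 - <<'E'
from h import *
print(cur()[1]);swing(-.96,8)
f=grab_frame("top");cv2.imwrite("pics/t1.png",cv2.resize(f["image"][120:290,220:350,::-1],None,fx=3,fy=3))
E
```

```text
clock: 3.55
tcp_pos: [0.5467, 0.0259, 0.0821]
ee_rot: [0.41, -0.319, 0.84, 0.157]
force: [-7.2, 0.9, 9.6]
width: 0.619
grip_force: 45.1
[0.54668136 0.02594646 0.08211109]
0.0 -0.0005 -0.0 0.095 -0.0 0.074
0.0001 -0.0009 -0.0001 0.189 -0.001 0.147
0.0002 -0.0014 -0.0002 0.284 -0.001 0.221
0.0003 -0.0018 -0.0004 0.379 -0.001 0.295
0.0004 -0.0022 -0.0005 0.473 -0.001 0.369
0.0006 -0.0026 -0.0008 0.568 -0.002 0.442
0.0008 -0.0029 -0.001 0.663 -0.002 0.516
0.001 -0.0032 -0.0013 0.757 -0.002 0.59
```

View pics/t1.png

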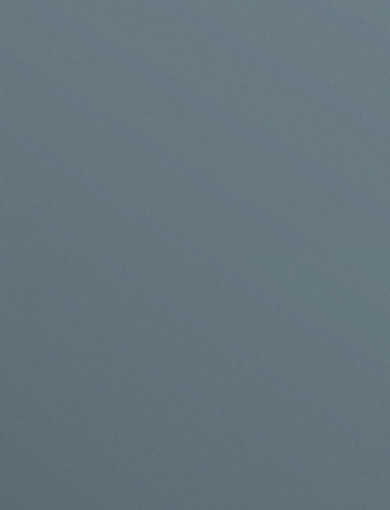

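The top camera is blocked by the arm, so I'll use the scene camera. First stroke: clockwise 0.96 rad.

```bash
cat >> h.py <<'E'
LENS=dict(scene=(.612,.1112),top=(.6121,.1126))
def dish(n="scene",png=None):
    f=grab_frame(n);P=cloud(f);z=P[...,2];g=f["image"].mean(2)
    if png: cv2.imwrite("pics/"+png,cv2.resize(f["image"][90:260,200:350,::-1],None,fx=3,fy=3))
    m=((g>150)&(abs(z-.199)<.006)&(np.hypot(P[...,0]-.612,P[...,1]-.118)<.05)).astype(np.uint8)
    m=cv2.morphologyEx(m,cv2.MORPH_OPEN,np.ones((3,3)))
    cs=cv2.findContours(m,0,1)[0]
    if not cs: return print(n,'no dish')
    c=max(cs,key=cv2.contourArea)[:,0]
    W=np.array([ray(f,a,b,.199) for a,b in c]);p=circ(W,.028,[.612,.118]);d=p-LENS[n];a=np.radians(13.2)
    print(n,len(W),'dish',p.round(4),"rel scope x,y mm",(np.array([d[0]*np.cos(a)+d[1]*np.sin(a),d[1]*np.cos(a)-d[0]*np.sin(a)])*1000).round(1))
E
python3 -m handwheel '0 -0.0005 0 0.095 0 0.074 0.9;0.0001 -0.0009 -0.0001 0.189 0 0.147 0.9;0.0002 -0.0014 -0.0002 0.284 0 0.221 0.9;0.0003 -0.0018 -0.0004 0.379 0 0.295 0.9;0.0004 -0.0022 -0.0005 0.473 0 0.369 0.9;0.0006 -0.0026 -0.0008 0.568 0 0.442 0.9;0.0008 -0.0029 -0.001 0.663 0 0.516 0.9;0.001 -0.0032 -0.0013 0.757 0 0.59 0.9'
python3 - <<'E'
from h import *
dish("scene","s1.png");dish("top");s,p,R=cur();z=R.apply([0,0,1]);print('grasp',p-.005*z,'yaw',np.arctan2(z[1],z[0]),s['force'],s['qpos'].round(2),s['width'])
E
```

```text
clock: 4.4
tcp_pos: [0.5563, 0.0241, 0.0866]
ee_rot: [0.431, 0.108, 0.894, -0.055]
force: [23.0, -12.0, -14.9]
width: 0.61
grip_force: 57.0
scene 66 dish [0.6197 0.1208] rel scope x,y mm [9.7 7.6]
top no dish
grasp [0.55223419 0.02499486 0.08956284] yaw -0.24736161515729363 [ 10.06243278 -15.66463389  -7.92648852] [ 0.24  0.26 -1.14 -0.67 -0.37  0.31] 0.6119831708708656
```

View pics/s1.png

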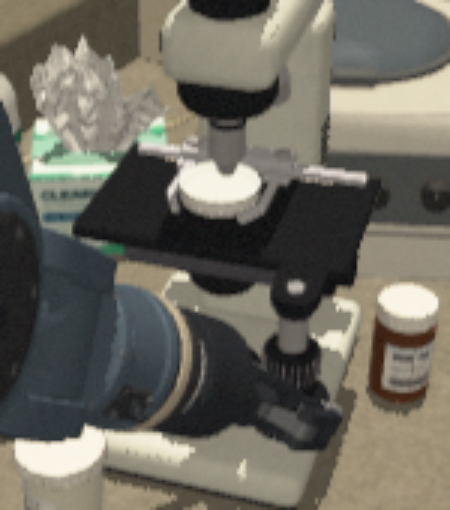

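The scene crop shows the dish nearly under the lens in y (about 7.6 mm left to go), but the stage was nudged back about 6 mm; the upper knob will mend that. Release, measure the shaft, swing back and regrip.

```bash
cat >> h.py <<'E'
def knob(n="scene",c=(.546,.023)):
    f=grab_frame(n);P=cloud(f);z=P[...,2]
    for lo,hi,r in[(.116,.136,.019)]:
        q=P[(np.hypot(P[...,0]-c[0],P[...,1]-c[1])<.028)&(z>lo)&(z<hi)&(f["depth"]>0)&(f["image"].mean(2)<110)]
        print(n,'upper knob',len(q),circ(q,r,c).round(4) if len(q)>9 else '')
E
python3 -m handwheel '0 0 0 0 0 0 -1;0 0 0 0 0 0 -1;0 0 0 0 0 0 -1;0 0 0 0 0 0 -1;0 0 0 0 0 0 -1;0 0 0 0 0 0 -1'
python3 - <<'E'
from h import *
dish();knob();knob("wrist");s,p,R=cur();z=R.apply([0,0,1]);print('grasp',p-.005*z,'yaw',np.arctan2(z[1],z[0]),'tilt',np.arcsin(-z[2]),s['width'])
E
```

```text
clock: 5.1
tcp_pos: [0.5559, 0.0238, 0.0873]
ee_rot: [0.431, 0.106, 0.895, -0.053]
force: [-0.1, 0.2, 0.1]
width: 1.003
grip_force: 0.0
scene 65 dish [0.6198 0.1206] rel scope x,y mm [9.8 7.3]
scene upper knob 137 [0.5489 0.0249]
wrist upper knob 424 [0.5517 0.023 ]
grasp [0.55210122 0.02481956 0.09037531] yaw -0.24014738789538498 tilt 0.6724105585912985 1.0019336823940472
```

```bash
python3 - <<'E'
from h import *
R=rot(PSI+.4,np.radians(38));K=np.array([.551,.0235,.085])
go(K+R.apply([0,0,.005]),R)
swing(.86,8)
E
```

```text
shift [0.0055 0.0015 0.0017] rv [-0.6806 -0.0101 -0.5326]
0.0 0.0004 -0.0 -0.084 -0.0 -0.067
0.0001 0.0008 -0.0001 -0.168 -0.001 -0.134
0.0001 0.0012 -0.0002 -0.252 -0.001 -0.201
0.0002 0.0016 -0.0003 -0.336 -0.002 -0.268
0.0003 0.002 -0.0004 -0.42 -0.002 -0.335
0.0005 0.0024 -0.0006 -0.505 -0.002 -0.402
0.0006 0.0027 -0.0008 -0.589 -0.003 -0.469
0.0008 0.003 -0.0011 -0.673 -0.003 -0.536
```

```bash
python3 -m handwheel '0.003 0.0004 0 -0.085 -0.001 -0.067 -1;0.005 0.0006 0 -0.17 -0.003 -0.133 -1;0.0055 0.0008 0 -0.255 -0.004 -0.2 -1;0.0055 0.001 0 -0.34 -0.005 -0.266 -1;0.0055 0.0012 0.001 -0.425 -0.006 -0.333 -1;0.0055 0.0014 0.001 -0.51 -0.008 -0.4 -1;0.0055 0.0015 0.0017 -0.6 -0.01 -0.47 -1;0.0055 0.0015 0.0017 -0.68 -0.01 -0.533 -1'
python3 -m handwheel '0 0 0 0 0 0 -1;0 0 0 0 0 0 -1;0 0 0 0 0 0 -1'
python3 - <<'E'
from h import *
R=rot(PSI+.4,np.radians(38));K=np.array([.551,.0235,.085])
go(K+R.apply([0,0,.005]),R);dish();knob("wrist",(.551,.0235))
E
```

```text
clock: 6.05
tcp_pos: [0.5534, 0.0256, 0.0816]
ee_rot: [0.417, -0.278, 0.855, 0.136]
force: [-0.6, 0.2, -1.7]
width: 0.999
grip_force: 0.0
clock: 6.35
tcp_pos: [0.5536, 0.0263, 0.0815]
ee_rot: [0.417, -0.276, 0.855, 0.135]
force: [-0.1, -0.3, -0.4]
width: 1.0
grip_force: 0.0
shift [-0.0005 -0.0007 -0.0001] rv [-0.0014 -0.0012 -0.0011]
scene no dish
wrist upper knob 0
```

```bash
python3 -m handwheel '0 0 0 0 0 0 0.9;0 0 0 0 0 0 0.9;0 0 0 0 0 0 0.9;0 0 0 0 0 0 0.9;0 0 0 0 0 0 0.9;0 0 0 0 0 0 0.9;0 0 0 0 0 0 0.9;0 0 0 0 0 0 0.9' 40
python3 - <<'E'
from h import *
swing(-.58,7)
E
```

```text
clock: 7.25
tcp_pos: [0.5533, 0.0268, 0.0819]
ee_rot: [0.417, -0.277, 0.855, 0.136]
force: [-5.6, 1.3, 4.3]
width: 0.616
grip_force: 40.4
0.0 -0.0003 -0.0 0.065 -0.0 0.051
0.0 -0.0006 -0.0 0.131 -0.0 0.102
0.0001 -0.001 -0.0001 0.196 -0.0 0.153
0.0001 -0.0013 -0.0002 0.261 -0.0 0.204
0.0002 -0.0016 -0.0003 0.326 -0.0 0.255
0.0003 -0.0019 -0.0004 0.392 -0.001 0.306
0.0004 -0.0022 -0.0005 0.457 -0.001 0.357
```

```bash
python3 -m handwheel '0 -0.0003 0 0.065 0 0.051 0.9;0 -0.0006 0 0.131 0 0.102 0.9;0.0001 -0.001 0 0.196 0 0.153 0.9;0.0001 -0.0013 -0.0002 0.261 0 0.204 0.9;0.0002 -0.0016 -0.0003 0.326 0 0.255 0.9;0.0003 -0.0019 -0.0004 0.392 0 0.306 0.9;0.0004 -0.0022 -0.0005 0.457 0 0.357 0.9;0.0004 -0.0022 -0.0005 0.457 0 0.357 0.9'
python3 - <<'E'
from h import *
dish();s,p,R=cur();z=R.apply([0,0,1]);print('grasp',p-.005*z,'yaw',np.arctan2(z[1],z[0]),s['force'])
E
```

```text
clock: 8.05
tcp_pos: [0.5652, 0.0272, 0.085]
ee_rot: [0.42, -0.022, 0.907, 0.011]
force: [-14.2, 5.5, -36.8]
width: 0.614
grip_force: 45.6
scene 65 dish [0.6286 0.1135] rel scope x,y mm [16.7 -1.5]
grasp [0.56141178 0.02694386 0.08826093] yaw 0.053201414999851954 [-16.0829005    9.61598735 -36.44145464]
```

The elbow joint (j3) hit its -1.14 limit on the swing. That dragged the stage back, so yaws near 0 at this tilt must be avoided. Release and re-measure.

```bash
python3 -m handwheel '0 0 0 0 0 0 -1;0 0 0 0 0 0 -1;0 0 0 0 0 0 -1;0 0 0 0 0 0 -1;0 0 0 0 0 0 -1;0 0 -0.03 0 0 0 -1;0 0 -0.07 0 0 0 -1;0 0 -0.11 0 0 0 -1'
python3 -m handwheel '0 0 0 0 0 0 -1;0 0 0 0 0 0 -1'
python3 - <<'E'
from h import *
dish();knob("scene",(.557,.027));knob("wrist",(.56,.027));s,p,R=cur();z=R.apply([0,0,1]);print(p,'yaw',np.arctan2(z[1],z[0]),'tilt',np.arcsin(-z[2]),s['qpos'].round(2))
E
```

```text
clock: 8.9
tcp_pos: [0.487, 0.0202, 0.1672]
ee_rot: [0.425, -0.021, 0.905, 0.01]
force: [0.2, -0.5, 1.9]
width: 1.0
grip_force: 0.0
clock: 9.1
tcp_pos: [0.4884, 0.0203, 0.1692]
ee_rot: [0.428, -0.021, 0.903, 0.01]
force: [0.3, -0.1, 1.3]
width: 0.998
grip_force: 0.0
scene 67 dish [0.6309 0.1158] rel scope x,y mm [19.5  0.1]
scene upper knob 32 [0.5588 0.0271]
wrist upper knob 1744 [0.562  0.0254]
[0.48793621 0.02042023 0.16521969] yaw 0.0463773846623615 tilt 0.6932784304846723 [ 0.04 -0.13 -1.14 -0.31  0.01 -0.01]
```

```bash
python3 - <<'E'
from h import *
R=rot(1.0,np.radians(40));K=np.array([.562,.0254,.125])
go(K+R.apply([0,0,.005-.12]),R)
E
```

```text
shift [-0.0407 -0.0703 -0.0037] rv [-0.732   0.0042 -0.6104]
```

```bash
python3 -m handwheel '-0.041 -0.07 -0.004 -0.73 0.004 -0.61 -1;-0.041 -0.07 -0.004 -0.73 0.004 -0.61 -1;-0.041 -0.07 -0.004 -0.73 0.004 -0.61 -1;-0.041 -0.07 -0.004 -0.73 0.004 -0.61 -1;-0.041 -0.07 -0.004 -0.73 0.004 -0.61 -1;-0.041 -0.07 -0.004 -0.73 0.004 -0.61 -1;-0.041 -0.07 -0.004 -0.73 0.004 -0.61 -1;-0.041 -0.07 -0.004 -0.73 0.004 -0.61 -1'
python3 -m handwheel '-0 0 0 0 0 0 -1;0 0 0 0 0 0 -1;0 0 0 0 0 0 -1'
python3 - <<'E'
from h import *
R=rot(1.0,np.radians(40));K=np.array([.562,.0254,.125])
dish();dish("top");knob("wrist",(.562,.0254));knob("scene",(.559,.027))
print(state()['qpos'].round(2))
go(K+R.apply([0,0,.005-.12]),R)
go(K+R.apply([0,0,.005]),R)
E
```

```text
clock: 10.05
tcp_pos: [0.5156, -0.05, 0.1978]
ee_rot: [0.371, -0.435, 0.795, 0.204]
force: [0.2, -0.2, -0.4]
width: 0.999
grip_force: 0.0
clock: 10.35
tcp_pos: [0.5135, -0.0479, 0.1996]
ee_rot: [0.372, -0.433, 0.796, 0.202]
force: [-0.7, -0.1, -0.2]
width: 1.002
grip_force: 0.0
scene 67 dish [0.6331 0.1163] rel scope x,y mm [21.7  0.2]
top no dish
wrist upper knob 1324 [0.5623 0.0255]
scene upper knob 116 [0.5589 0.0273]
[-0.54  0.22 -0.45  0.86  0.87 -1.52]
shift [ 0.0018 -0.001   0.0012] rv [-0.0035  0.001   0.0014]
shift [ 0.0019 -0.0006  0.1212] rv [-0.0035  0.001   0.0014]
```

```bash
python3 -m handwheel '0.002 -0.001 0.03 -0.003 0 0 -1;0.002 -0.001 0.06 -0.003 0 0 -1;0.002 -0.001 0.09 -0.003 0 0 -1;0.002 -0.001 0.11 -0.003 0 0 -1;0.002 -0.001 0.12 -0.003 0 0 -1;0.002 -0.001 0.12 -0.003 0 0 -1;0.002 -0.001 0.12 -0.003 0 0 -1;0.002 -0.001 0.12 -0.003 0 0 -1'
python3 - <<'E'
from h import *
R=rot(1.0,np.radians(40));K=np.array([.562,.0254,.125])
s=state();print(s['qpos'].round(2),s['force'])
go(K+R.apply([0,0,.005]),R);dish()
E
```

```text
clock: 11.35
tcp_pos: [0.5643, 0.0268, 0.123]
ee_rot: [0.372, -0.435, 0.795, 0.202]
force: [0.8, -0.3, -0.0]
width: 1.001
grip_force: 0.0
[-0.35  0.3  -0.6   0.41  0.85 -1.24] [ 0.75158849 -0.2993814  -0.01826808]
shift [0.     0.0012 0.0018] rv [-0.0011  0.0013  0.0016]
scene 71 dish [0.6307 0.1146] rel scope x,y mm [19. -1.]
```

```bash
python3 -m handwheel '0 0.001 0.001 0 0 0 0.9;0 0.001 0.001 0 0 0 0.9;0 0.001 0.001 0 0 0 0.9;0 0.001 0.001 0 0 0 0.9;0 0.001 0.001 0 0 0 0.9;0 0.001 0.001 0 0 0 0.9;0 0.001 0.001 0 0 0 0.9;0 0.001 0.001 0 0 0 0.9' 45
python3 - <<'E'
from h import *
swing(-.48,6);dish();knob("wrist",(.562,.0254))
E
```

```text
clock: 12.2
tcp_pos: [0.5626, 0.0292, 0.1218]
ee_rot: [0.371, -0.434, 0.795, 0.204]
force: [-8.3, -0.6, 7.8]
width: 0.429
grip_force: 44.7
0.0 -0.0003 -0.0 0.061 -0.0 0.051
0.0 -0.0006 -0.0 0.123 -0.0 0.103
0.0001 -0.0009 -0.0001 0.184 -0.0 0.154
0.0001 -0.0012 -0.0001 0.246 -0.001 0.205
0.0002 -0.0015 -0.0002 0.307 -0.001 0.256
0.0003 -0.0018 -0.0003 0.368 -0.001 0.308
scene 71 dish [0.6324 0.1156] rel scope x,y mm [20.9 -0.4]
wrist upper knob 5727 [0.5627 0.0255]
```

```bash
python3 -m handwheel '0 -0.0003 0 0.061 0 0.051 0.9;0 -0.0006 0 0.123 0 0.103 0.9;0 -0.0009 0 0.184 0 0.154 0.9;0.0001 -0.0012 0 0.246 0 0.205 0.9;0.0002 -0.0015 -0.0002 0.307 0 0.256 0.9;0.0003 -0.0018 -0.0003 0.368 0 0.308 0.9;0.0003 -0.0018 -0.0003 0.368 0 0.308 0.9'
python3 - <<'E'
from h import *
dish();s,p,R=cur();z=R.apply([0,0,1]);print('grasp',p-.005*z,'yaw',np.arctan2(z[1],z[0]),s['force'],s['torque'],s['qpos'].round(2))
swing(-.16,2)
print(R.inv().apply([-.974*.001,-.228*.001,0]))
E
```

```text
clock: 13.0
tcp_pos: [0.5611, 0.0283, 0.1211]
ee_rot: [0.408, -0.232, 0.876, 0.11]
force: [-38.3, -13.5, 29.1]
width: 0.429
grip_force: 50.8
scene no dish
grasp [0.557837   0.02636463 0.1242441 ] yaw 0.5231584634117987 [-41.1841713  -13.73211021  30.47385128] [0.24716965 1.67069279 1.72286155] [-0.22  0.16 -0.96 -0.27  0.55 -0.53]
0.0 -0.0003 -0.0 0.061 -0.0 0.051
0.0 -0.0006 -0.0 0.123 -0.0 0.103
[ 0.00061634  0.00028732 -0.00073364]
```

The drive is pulling the stage forward against my hold (-41 N), so I'll follow it.

```bash
python3 -m handwheel '0.0012 0.0006 -0.0015 0 0 0 0.9;0.0025 0.0012 -0.003 0 0 0 0.9;0.0025 0.0012 -0.003 0 0 0 0.9'
python3 - <<'E'
from h import *
s,p,R=cur();z=R.apply([0,0,1]);print('grasp',p-.005*z,s['force'],s['torque'],s['qpos'].round(2))
dish();knob("wrist",(.558,.0254));knob("scene",(.555,.0254))
E
```

```text
clock: 13.35
tcp_pos: [0.5603, 0.0278, 0.1218]
ee_rot: [0.409, -0.234, 0.875, 0.11]
force: [-2.4, 8.6, 2.1]
width: 0.425
grip_force: 48.7
grasp [0.55694999 0.02585185 0.12496272] [-2.4100709   8.64154984  2.11823364] [0.74781316 0.53570609 1.23634752] [-0.23  0.16 -0.97 -0.27  0.55 -0.54]
scene no dish
wrist upper knob 5817 [0.559  0.0248]
scene upper knob 0
```

```bash
python3 -m handwheel '0 0 0 0 0 0 -1;0 0 0 0 0 0 -1;0 0 0 0 0 0 -1;0 0 0 0 0 0 -1;0 0 0 0 0 0 -1'
python3 - <<'E'
from h import *
knob("wrist",(.559,.0248))
R=rot(1.07,np.radians(40));K=np.array([.559,.0248,.125])
go(K+R.apply([0,0,.005]),R)
E
```

```text
clock: 14.0
tcp_pos: [0.5611, 0.0261, 0.1216]
ee_rot: [0.409, -0.233, 0.875, 0.109]
force: [1.0, 0.0, -0.7]
width: 1.003
grip_force: 0.0
wrist upper knob 5084 [0.5593 0.0248]
shift [-0.0006  0.002   0.0005] rv [-0.4217  0.0012 -0.3522]
```

```bash
python3 -m handwheel '-0.0006 0.0003 0 -0.105 0 -0.088 -1;-0.0006 0.001 0 -0.21 0 -0.176 -1;-0.0006 0.0015 0 -0.316 0 -0.264 -1;-0.0006 0.002 0.0005 -0.422 0.001 -0.352 -1;-0.0006 0.002 0.0005 -0.422 0.001 -0.352 -1;-0.0006 0.002 0.0005 -0.422 0.001 -0.352 -1;-0.0006 0.002 0.0005 -0.422 0.001 -0.352 -1'
python3 - <<'E'
from h import *
K=np.array([.559,.0248,.125]);R=rot(1.07,np.radians(40));go(K+R.apply([0,0,.005]),R);dish();dish("top")
def swingf(total,n,adv):
    s,p0,R0=cur();up=R0.inv().apply([0,0,1]);g=np.array([0,0,-.005]);d=R0.inv().apply([-.974,-.228,0])*adv
    for k in range(1,n+1):
        r=Ro.from_rotvec(up*total*k/n);print(*(g-r.apply(g)+d*k/n).round(4),*r.as_rotvec().round(3))
swingf(-.55,7,.0066)
E
```

```text
clock: 14.75
tcp_pos: [0.5603, 0.0286, 0.1212]
ee_rot: [0.364, -0.461, 0.78, 0.215]
force: [-1.1, -0.1, 0.0]
width: 0.999
grip_force: 0.0
shift [-0.0004 -0.0007 -0.0004] rv [-0.0013 -0.     -0.0022]
scene 65 dish [0.628  0.1142] rel scope x,y mm [16.3 -0.7]
top no dish
0.0004 0.0004 -0.0005 0.06 -0.0 0.051
0.0008 0.0008 -0.001 0.12 -0.0 0.101
0.0013 0.0012 -0.0015 0.181 -0.0 0.152
0.0017 0.0016 -0.0021 0.241 -0.0 0.202
0.0022 0.002 -0.0026 0.301 -0.0 0.253
0.0027 0.0025 -0.0032 0.361 -0.0 0.303
0.0032 0.0029 -0.0038 0.421 -0.0 0.354
```

Good centring. Close and turn 0.55 rad clockwise while following.

```bash
python3 -m handwheel '0 -0.0005 0 0 0 0 0.9;0 -0.0005 0 0 0 0 0.9;0 -0.0005 0 0 0 0 0.9;0 -0.0005 0 0 0 0 0.9;0 -0.0005 0 0 0 0 0.9;0 -0.0005 0 0 0 0 0.9;0 -0.0005 0 0 0 0 0.9;0 -0.0005 0 0 0 0 0.9' 45
python3 -m handwheel '0.0004 0.0004 -0.0005 0.06 0 0.051 0.9;0.0008 0.0008 -0.001 0.12 0 0.101 0.9;0.0013 0.0012 -0.0015 0.181 0 0.152 0.9;0.0017 0.0016 -0.0021 0.241 0 0.202 0.9;0.0022 0.002 -0.0026 0.301 0 0.253 0.9;0.0027 0.0025 -0.0032 0.361 0 0.303 0.9;0.0032 0.0029 -0.0038 0.421 0 0.354 0.9;0.0032 0.0029 -0.0038 0.421 0 0.354 0.9'
python3 -m handwheel '0 0 0 0 0 0 -1;0 0 0 0 0 0 -1;0 0 0 0 0 0 -1;0 0 0 0 0 0 -1;0 0 0 0 0 0 -1'
python3 - <<'E'
from h import *
knob("wrist",(.553,.0238))
R=rot(1.07,np.radians(40));K=np.array([.553,.0235,.125])
go(K+R.apply([0,0,.005]),R);print(cur()[1],state()['qpos'].round(2))
E
```

```text
clock: 15.65
tcp_pos: [0.5595, 0.0289, 0.1219]
ee_rot: [0.363, -0.461, 0.78, 0.217]
force: [-14.0, -2.5, 9.6]
width: 0.429
grip_force: 43.4
clock: 16.45
tcp_pos: [0.554, 0.0265, 0.1218]
ee_rot: [0.408, -0.232, 0.876, 0.11]
force: [-18.2, -4.6, 14.9]
width: 0.428
grip_force: 45.4
clock: 16.95
tcp_pos: [0.5564, 0.025, 0.1216]
ee_rot: [0.408, -0.233, 0.876, 0.109]
force: [-1.1, -0.2, -1.3]
width: 1.001
grip_force: 0.0
wrist upper knob 5177 [0.5529 0.0233]
shift [ 0.0001  0.0024 -0.0004] rv [-4.206e-01  1.000e-04 -3.543e-01]
[0.55637597 0.02496415 0.1216251 ] [-0.24  0.15 -0.97 -0.27  0.55 -0.54]
```

```bash
python3 -m handwheel '0 0.0005 0 -0.105 0 -0.088 -1;0 0.001 0 -0.21 0 -0.176 -1;0 0.0017 0 -0.316 0 -0.264 -1;0 0.0024 -0.0004 -0.421 0 -0.354 -1;0 0.0024 -0.0004 -0.421 0 -0.354 -1;0 0.0024 -0.0004 -0.421 0 -0.354 -1;0 0.0024 -0.0004 -0.421 0 -0.354 -1'
python3 - <<'E'
from h import *
K=np.array([.553,.0233,.125]);R=rot(1.07,np.radians(40));go(K+R.apply([0,0,.005]),R);dish()
E
python3 -m handwheel '-0.0005 -0.0008 -0.0004 0 0 0 0.9;-0.0005 -0.0008 -0.0004 0 0 0 0.9;-0.0005 -0.0008 -0.0004 0 0 0 0.9;-0.0005 -0.0008 -0.0004 0 0 0 0.9;-0.0005 -0.0008 -0.0004 0 0 0 0.9;-0.0005 -0.0008 -0.0004 0 0 0 0.9;-0.0005 -0.0008 -0.0004 0 0 0 0.9' 45
python3 -m handwheel '0.0004 0.0004 -0.0005 0.06 0 0.051 0.9;0.0008 0.0008 -0.001 0.12 0 0.101 0.9;0.0013 0.0012 -0.0015 0.181 0 0.152 0.9;0.0017 0.0016 -0.0021 0.241 0 0.202 0.9;0.0022 0.002 -0.0026 0.301 0 0.253 0.9;0.0027 0.0025 -0.0032 0.361 0 0.303 0.9;0.0032 0.0029 -0.0038 0.421 0 0.354 0.9;0.0032 0.0029 -0.0038 0.421 0 0.354 0.9'
python3 -m handwheel '0 0 0 0 0 0 -1;0 0 0 0 0 0 -1;0 0 0 0 0 0 -1;0 0 0 0 0 0 -1;0 0 0 0 0 0 -1'
python3 - <<'E'
from h import *
knob("wrist",(.547,.0218))
R=rot(1.07,np.radians(40));K=np.array([.547,.022,.125])
go(K+R.apply([0,0,.005]),R);print(cur()[1],state()['qpos'].round(2))
E
```

```text
clock: 17.7
tcp_pos: [0.5543, 0.0273, 0.1214]
ee_rot: [0.364, -0.461, 0.78, 0.215]
force: [0.0, -0.3, 0.1]
width: 0.996
grip_force: 0.0
shift [-0.0001 -0.0007 -0.0005] rv [-0.0013 -0.0001 -0.0024]
scene 66 dish [0.6214 0.1133] rel scope x,y mm [ 9.7 -0.1]
clock: 18.45
tcp_pos: [0.5533, 0.0277, 0.1228]
ee_rot: [0.363, -0.461, 0.78, 0.218]
force: [-15.3, -4.4, 12.6]
width: 0.434
grip_force: 43.0
clock: 19.25
tcp_pos: [0.5479, 0.0252, 0.1227]
ee_rot: [0.408, -0.232, 0.876, 0.11]
force: [-23.2, -5.5, 17.8]
width: 0.433
grip_force: 45.0
clock: 19.75
tcp_pos: [0.5507, 0.0236, 0.1225]
ee_rot: [0.408, -0.233, 0.876, 0.109]
force: [-0.6, -0.5, 0.2]
width: 0.996
grip_force: 0.0
wrist upper knob 5189 [0.5464 0.0218]
shift [ 0.0011  0.0025 -0.0001] rv [-4.206e-01  1.000e-04 -3.543e-01]
[0.55071864 0.02361005 0.12252088] [-0.24  0.14 -0.98 -0.26  0.56 -0.55]
```

Roughly 3–4 mm remain in x; regrip and turn 0.28 rad more, then retreat and check.

```bash
python3 -m handwheel '0.001 0.0005 0 -0.105 0 -0.088 -1;0.001 0.001 0 -0.21 0 -0.176 -1;0.001 0.0017 0 -0.316 0 -0.264 -1;0.001 0.0018 0 -0.316 0 -0.264 -1;0.001 0.0018 0 -0.316 0 -0.264 -1;0.001 0.0018 0 -0.316 0 -0.264 -1'
python3 - <<'E'
from h import *
s,p,R=cur();z=R.apply([0,0,1]);y=np.arctan2(z[1],z[0]);K=np.array([.5464,.0218,.125]);Q=rot(y,np.radians(40));go(K+Q.apply([0,0,.005]),Q);[dish() for i in range(4)];knob("wrist",(.546,.022))
def swingf(total,n,adv):
    s,p0,R0=cur();up=R0.inv().apply([0,0,1]);g=np.array([0,0,-.005]);d=R0.inv().apply([-.974,-.228,0])*adv
    for k in range(1,n+1):
        r=Ro.from_rotvec(up*total*k/n);print(*(g-r.apply(g)+d*k/n).round(4),*r.as_rotvec().round(3))
swingf(-.28,4,.0033)
E
```

```text
clock: 20.4
tcp_pos: [0.5487, 0.0252, 0.1213]
ee_rot: [0.377, -0.406, 0.81, 0.19]
force: [-1.1, -0.0, -0.0]
width: 0.999
grip_force: 0.0
shift [-0.0002 -0.0002 -0.0005] rv [ 0.      0.0002 -0.0031]
scene 65 dish [0.6134 0.1111] rel scope x,y mm [ 1.3 -0.4]
scene 73 dish [0.6137 0.1117] rel scope x,y mm [1.7 0.1]
scene 65 dish [0.6128 0.1104] rel scope x,y mm [ 0.6 -0.9]
scene 65 dish [0.6131 0.1111] rel scope x,y mm [ 1.  -0.3]
wrist upper knob 5104 [0.5464 0.0219]
0.0004 0.0003 -0.0005 0.054 -0.0 0.045
0.0008 0.0005 -0.001 0.107 -0.0 0.09
0.0013 0.0008 -0.0015 0.161 -0.0 0.135
0.0017 0.0011 -0.002 0.215 -0.0 0.18
```

```bash
python3 -m handwheel '0 0 -0.03 0 0 0 -1;0 0 -0.07 0 0 0 -1;0 0 -0.11 0 0 0 -1;0 0 -0.14 0 0 0 -1;-0.05 -0.05 -0.17 0 0 0 -1;-0.09 -0.10 -0.19 0 0 0 -1;-0.1 -0.15 -0.2 0 0 0 -1;-0.1 -0.2 -0.2 0 0 0 -1'
python3 -m handwheel '0 -0.05 0 0 0 0 -1;0 -0.1 0 0 0 0 -1;0 -0.1 0 0 0 0 -1'
python3 - <<'E'
from h import *
print(state()['qpos'].round(2));out=[]
for n in["scene","top"]:
    for i in range(2):dish(n)
    f=grab_frame(n);np.savez(n+"1.npz",**f);P=cloud(f);z=P[...,2]
    q=P[(np.hypot(P[...,0]-.606,P[...,1]-.110)<.025)&(z>.224)&(z<.246)&(f["depth"]>0)]
    s=least_squares(lambda p:np.hypot(q[:,0]-p[0],q[:,1]-p[1])-p[2],[.61,.11,.011],loss='soft_l1',f_scale=.001);print(n,'lens',s.x.round(4))
    knob(n,(.544,.023))
    u,v=proj(f,[.612,.112,.205]).astype(int);out.append(cv2.resize(f["image"][v-40:v+30,u-40:u+40,::-1],(400,350),interpolation=cv2.INTER_CUBIC));print(u-40,v-40)
cv2.imwrite("pics/d.png",np.hstack(out))
E
```

```text
clock: 21.45
tcp_pos: [0.6266, -0.1442, 0.3211]
ee_rot: [0.379, -0.408, 0.809, 0.189]
force: [0.9, -0.2, -0.3]
width: 1.002
grip_force: 0.0
clock: 21.75
tcp_pos: [0.7095, -0.2064, 0.3133]
ee_rot: [0.377, -0.406, 0.81, 0.191]
force: [-1.2, -0.1, -0.4]
width: 1.001
grip_force: 0.0
[-0.59  0.54  0.35  1.33  0.87 -1.5 ]
scene 65 dish [0.6135 0.1113] rel scope x,y mm [ 1.5 -0.2]
scene 69 dish [0.6141 0.1115] rel scope x,y mm [ 2.1 -0.2]
scene lens [0.6117 0.1111 0.0121]
scene upper knob 163 [0.5433 0.0237]
234 111
top no dish
top no dish
top lens [0.61  0.11  0.011]
top upper knob 0 
236 120
```

View pics/d.png

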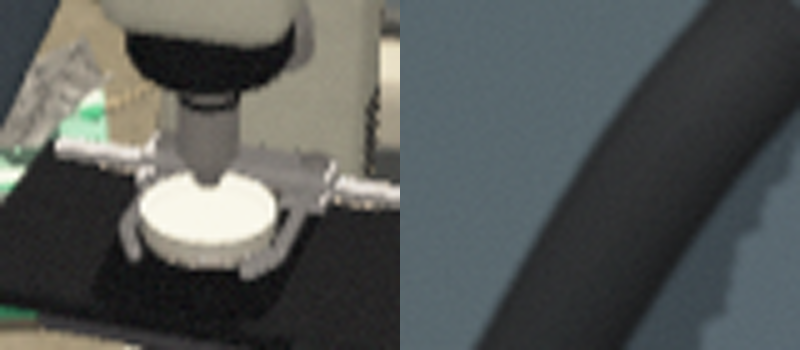

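The scene crop shows the lens tip near (207,178–185) and the dish ellipse centred near (208,208). The arm blocks the top view. I'll do the ray check and move the arm aside.

```bash
python3 - <<'E'
from h import *
f=dict(np.load("scene1.npz"));a=np.radians(13.2)
im=f["image"].astype(int);g=cv2.cvtColor(f["image"],cv2.COLOR_RGB2GRAY)
for tv in (176,178,181):
    L=ray(f,234+207/5-.4,111+tv/5-.4,.213)[:2];D=ray(f,234+208/5-.4,111+208/5-.4,.199)[:2];d=(D-L)*1000
    print(L,D,'x',d[0]*np.cos(a)+d[1]*np.sin(a),'y',d[1]*np.cos(a)-d[0]*np.sin(a))
R=rot(0.2,np.radians(60));go(np.array([.35,-.35,.3]),R)
E
```

```text
[0.61924108 0.11534286] [0.61734271 0.11357787] x -2.251254184712524 y -1.2848562337693112
[0.61774961 0.11450151] [0.61734271 0.11357787] x -0.6070678197051383 y -0.806317054085585
[0.61552178 0.11324478] [0.61734271 0.11357787] x 1.8488806040641537 y -0.09151515019640749
shift [ 0.2264  0.1969 -0.2405] rv [0.4733 0.3337 0.5633]
```

```bash
python3 -m handwheel '0.226 0.197 -0.24 0.47 0.33 0.56 -1;0.226 0.197 -0.24 0.47 0.33 0.56 -1;0.226 0.197 -0.24 0.47 0.33 0.56 -1;0.226 0.197 -0.24 0.47 0.33 0.56 -1;0.226 0.197 -0.24 0.47 0.33 0.56 -1;0.226 0.197 -0.24 0.47 0.33 0.56 -1;0.226 0.197 -0.24 0.47 0.33 0.56 -1;0.226 0.197 -0.24 0.47 0.33 0.56 -1'
python3 -m handwheel '0 0 0 0 0 0 -1;0 0 0 0 0 0 -1;0 0 0 0 0 0 -1'
python3 - <<'E'
from h import *
print(state()['qpos'].round(2))
for i in range(3):dish("top")
dish();f=grab_frame("top");np.savez("top1.npz",**f);knob("top",(.545,.025))
f0=dict(np.load("top0.npz"));out=[]
for k in(f0,f):out.append(cv2.resize(k["image"][130:200,230:310,::-1],(400,350),interpolation=cv2.INTER_CUBIC))
cv2.imwrite("pics/e.png",np.hstack(out))
E
```

```text
clock: 22.95
tcp_pos: [0.3485, -0.3494, 0.3001]
ee_rot: [0.259, -0.098, 0.96, 0.027]
force: [0.7, -1.0, -0.5]
width: 0.999
grip_force: 0.0
clock: 23.25
tcp_pos: [0.3514, -0.3496, 0.2994]
ee_rot: [0.259, -0.098, 0.961, 0.027]
force: [0.3, -0.5, 0.3]
width: 0.999
grip_force: 0.0
[-1.07  0.04 -0.22  1.15  0.5  -1.23]
top 79 dish [0.6128 0.1127] rel scope x,y mm [ 0.8 -0. ]
top 80 dish [0.6132 0.1121] rel scope x,y mm [ 0.9 -0.8]
top 81 dish [0.6129 0.1118] rel scope x,y mm [ 0.6 -0.9]
scene 63 dish [0.6167 0.1126] rel scope x,y mm [4.9 0.3]
top upper knob 143 [0.5442 0.0247]
```

View pics/e.png

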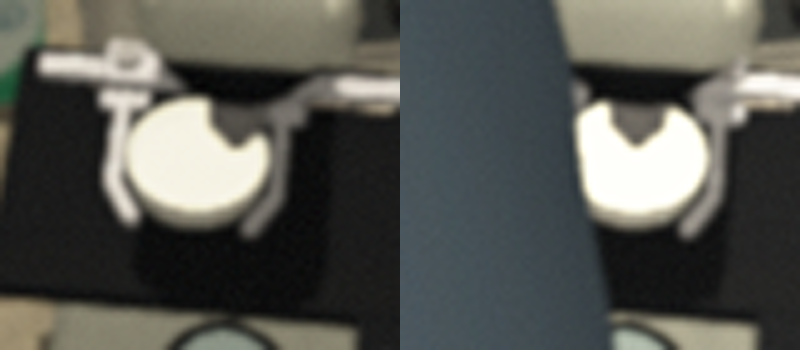

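```bash
python3 - <<'E'
from h import *
f=dict(np.load("top1.npz"));a=np.radians(13.2)
# ellipse: project a 29 mm circle at z .199 centred on trial point to give expected pixel extents in crop coords
def crop(f,p,u0,v0):return (proj(f,p)+.4-[u0,v0])*5
t=np.linspace(0,2*np.pi,90)
for n,u0,v0 in(("scene",234,111),("top",230,130)):
    f=dict(np.load(n+"1.npz"))
    C=np.array([crop(f,[.613+.029*np.cos(k),.112+.029*np.sin(k),.199],u0,v0) for k in t]);B=np.array([crop(f,[.613+.029*np.cos(k),.112+.029*np.sin(k),.185],u0,v0) for k in t])
    print(n,'dish at (.613,.112): rim u',C[:,0].min(),C[:,0].max(),'v',C[:,1].min(),C[:,1].max(),'base v max',B[:,1].max())
    L=np.array([crop(f,[.612+.005*np.cos(k),.112+.005*np.sin(k),.213],u0,v0) for k in t]);print(' tip r5 u',L[:,0].min(),L[:,0].max(),'v',L[:,1].min(),L[:,1].max())
    e=[(crop(f,[.613+.001*np.cos(a),.112+.001*np.sin(a),.199],u0,v0)-crop(f,[.613,.112,.199],u0,v0)).round(2)];print(' px per mm x',e)
    g=cv2.resize(f["image"][v0:v0+70,u0:u0+80],(400,350),interpolation=cv2.INTER_CUBIC).mean(2)
    c=208 if n=="scene" else 238
    for cc in(c,c-25,c+25):print(' col',cc,g[60:290:5,cc].astype(int).tolist())
    r=208 if n=="scene" else 165;print(' row',g[r,100:340:5].astype(int).tolist())
E
```

```text
scene dish at (.613,.112): rim u 137.35862031443844 275.18091469767626 v 179.62292095044418 249.22862869856118 base v max 278.2588073676625
 tip r5 u 193.45029116136658 217.45624115921146 v 179.44076202393447 191.28234510941198
 px per mm x [array([ 0.66, -1.15])]
 col 208 [24, 23, 23, 23, 23, 22, 21, 63, 94, 53, 44, 84, 107, 109, 107, 107, 106, 109, 108, 106, 108, 104, 99, 97, 88, 136, 213, 244, 243, 242, 243, 243, 243, 243, 243, 245, 232, 184, 155, 162, 164, 125, 44, 12, 17, 25]
 col 183 [20, 18, 23, 23, 24, 17, 31, 46, 34, 53, 87, 95, 95, 96, 97, 98, 98, 95, 96, 100, 113, 120, 138, 201, 243, 242, 240, 243, 243, 243, 243, 243, 243, 243, 245, 240, 200, 159, 151, 151, 133, 81, 29, 14, 20, 20]
 col 233 [17, 23, 20, 17, 20, 20, 33, 48, 46, 43, 70, 96, 99, 98, 96, 93, 95, 98, 97, 96, 111, 125, 152, 209, 242, 241, 240, 242, 243, 243, 243, 243, 243, 243, 244, 243, 216, 168, 151, 151, 141, 112, 44, 13, 18, 23]
 row [33, 35, 36, 37, 33, 50, 100, 117, 197, 248, 241, 242, 244, 243, 243, 243, 243, 243, 243, 243, 243, 242, 243, 243, 243, 243, 243, 243, 243, 243, 243, 244, 242, 238, 251, 183, 10
[... 494 characters left out ...]
 20, 20, 20, 19, 20, 21, 18, 20, 20]
 col 213 [112, 72, 34, 19, 15, 18, 14, 17, 50, 96, 124, 133, 136, 168, 221, 250, 254, 254, 253, 252, 252, 252, 252, 252, 252, 252, 253, 254, 254, 248, 202, 160, 130, 83, 36, 17, 16, 19, 17, 18, 20, 18, 18, 19, 17, 18]
 col 263 [137, 105, 59, 28, 17, 18, 15, 12, 28, 72, 115, 143, 155, 177, 222, 250, 254, 253, 252, 252, 252, 252, 252, 252, 252, 252, 253, 254, 255, 243, 195, 158, 122, 65, 25, 15, 16, 17, 19, 19, 19, 18, 17, 18, 17, 18]
 row [72, 72, 70, 70, 68, 70, 68, 66, 67, 66, 65, 65, 63, 61, 55, 73, 153, 235, 254, 253, 252, 252, 252, 252, 252, 252, 252, 252, 252, 252, 252, 252, 252, 252, 252, 252, 252, 252, 253, 254, 253, 211, 154, 139, 122, 74, 34, 29]
```

Estimates agree on y≈0.4 mm, but x lies between +1 and +4 mm. A close side look with the wrist camera should settle it.

```bash
python3 - <<'E'
from h import *
R=rot(1.15,np.radians(28));go(np.array([.612,.112,.22])-R.apply([0,0,.24]),R)
E
```

```text
shift [-0.2112  0.2271  0.0842] rv [-0.6864 -0.5124 -0.665 ]
```

```bash
python3 -m handwheel '-0.211 0.227 0.084 -0.686 -0.512 -0.665 -1;-0.211 0.227 0.084 -0.686 -0.512 -0.665 -1;-0.211 0.227 0.084 -0.686 -0.512 -0.665 -1;-0.211 0.227 0.084 -0.686 -0.512 -0.665 -1;-0.211 0.227 0.084 -0.686 -0.512 -0.665 -1;-0.211 0.227 0.084 -0.686 -0.512 -0.665 -1;-0.211 0.227 0.084 -0.686 -0.512 -0.665 -1;-0.211 0.227 0.084 -0.686 -0.512 -0.665 -1'
python3 -m handwheel '0 0 0 0 0 0 -1;0 0 0 0 0 0 -1;0 0 0 0 0 0 -1'
python3 - <<'E'
from h import *
print(cur()[1],state()['qpos'].round(2))
f=grab_frame("wrist");np.savez("w2.npz",**f);cv2.imwrite("pics/w2.png",f["image"][::-1,::-1,::-1])
print(proj(f,[.612,.112,.213]),np.linalg.inv(f["camera_from_world"])[:3].round(3).tolist())
E
```

```text
clock: 24.35
tcp_pos: [0.5265, -0.0801, 0.3312]
ee_rot: [0.432, -0.468, 0.717, 0.282]
force: [-0.2, 0.4, -1.1]
width: 1.001
grip_force: 0.0
clock: 24.65
tcp_pos: [0.5247, -0.0824, 0.3333]
ee_rot: [0.432, -0.466, 0.72, 0.279]
force: [0.2, -0.3, 0.4]
width: 1.0
grip_force: 0.0
[ 0.5246857  -0.08240863  0.33327394] [-0.65  0.36 -0.03  1.57  1.04 -2.03]
[256.9848167  160.21217005] [[-0.911, 0.082, 0.403, 0.465], [0.411, 0.185, 0.892, -0.218], [-0.001, 0.979, -0.203, 0.33]]
```

View pics/w2.png

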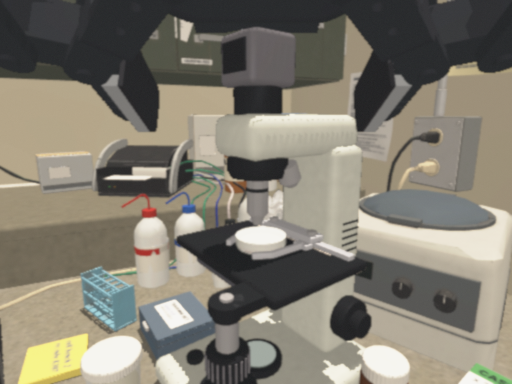

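The wrist side view (flipped) shows the lens at about u=257 and the dish spanning about 236–288 (centre about 262), so the dish is still a few mm toward the column. Measure the edges precisely.

```bash
python3 - <<'E'
from h import *
f=dict(np.load("w2.npz"));im=f["image"][::-1,::-1];g=im.mean(2)
for v in range(192,222,5):print('lens',v,g[v,238:280].astype(int).tolist())
for v in range(228,256,4):print('dish',v,g[v,228:296:2].astype(int).tolist())
print(f["mtx"][0],(f["camera_from_world"]@[.612,.112,.2,1])[2])
E
```

```text
lens 192 [100, 102, 104, 104, 102, 89, 71, 73, 89, 104, 106, 102, 95, 87, 83, 78, 79, 78, 76, 74, 75, 79, 78, 79, 81, 86, 91, 101, 106, 110, 122, 139, 145, 143, 143, 143, 149, 167, 189, 200, 204, 203]
lens 197 [139, 139, 133, 116, 84, 72, 101, 137, 143, 127, 123, 125, 128, 130, 131, 131, 134, 135, 136, 137, 137, 137, 136, 134, 131, 128, 127, 125, 124, 132, 168, 202, 198, 178, 177, 193, 201, 209, 216, 217, 216, 213]
lens 202 [132, 110, 90, 114, 162, 200, 214, 214, 192, 142, 123, 125, 129, 129, 129, 131, 133, 136, 137, 136, 136, 136, 134, 132, 129, 127, 127, 125, 124, 140, 186, 219, 222, 217, 216, 222, 225, 223, 216, 208, 200, 199]
lens 207 [111, 136, 171, 189, 198, 203, 207, 206, 183, 138, 123, 127, 129, 129, 130, 131, 134, 136, 136, 135, 136, 134, 134, 132, 128, 127, 125, 124, 123, 137, 173, 201, 201, 197, 196, 193, 191, 191, 195, 203, 213, 218]
lens 212 [139, 159, 170, 177, 183, 189, 193, 194, 178, 147, 128, 126, 130, 130, 130, 131, 133, 136, 135, 135, 135, 134, 134, 131, 129, 127, 125, 122, 122, 135, 169, 200, 211, 213, 213, 211, 207, 200, 194, 189, 187, 189]
lens 217 [148, 161, 17
[... 780 characters left out ...]
243, 244, 244, 244, 244, 244, 244, 244, 244, 244, 244, 244, 244, 244, 244, 244, 242, 238, 211, 156, 81, 34, 50, 87, 124]
dish 244 [152, 145, 93, 51, 110, 160, 172, 177, 181, 186, 194, 197, 207, 214, 221, 223, 224, 224, 223, 220, 212, 205, 196, 192, 184, 180, 177, 175, 149, 67, 53, 75, 102, 135]
dish 248 [35, 34, 34, 34, 45, 111, 155, 173, 178, 182, 186, 189, 190, 192, 193, 194, 194, 194, 194, 192, 190, 189, 188, 183, 174, 160, 146, 142, 143, 153, 158, 161, 160, 161]
dish 252 [33, 34, 34, 31, 33, 34, 44, 83, 111, 142, 156, 165, 158, 153, 152, 151, 150, 149, 147, 148, 148, 150, 150, 154, 160, 162, 163, 162, 160, 156, 145, 113, 87, 60]
[330.95933813   0.         254.85520293] 0.3801190878037517
```

```bash
python3 - <<'E'
from h import *
def edges(row,u0,thr,rise):
    pass
for n,lr,dr in(("scene",range(133,146,3),range(147,160,2)),("top",range(150,160,2),range(154,172,3))):
    f=dict(np.load(n+"1.npz"));g=f["image"].mean(2)
    for v in lr:print(n,'lens',v,258,g[v,258:292].astype(int).tolist())
    for v in dr:print(n,'dish',v,258,g[v,258:296].astype(int).tolist())
E
```

```text
scene lens 133 258 [138, 141, 142, 140, 144, 146, 141, 128, 127, 127, 136, 111, 94, 92, 78, 79, 64, 61, 64, 76, 79, 83, 82, 100, 139, 144, 141, 142, 143, 144, 143, 143, 142, 145]
scene lens 136 258 [141, 142, 138, 136, 142, 146, 145, 118, 122, 120, 129, 110, 97, 100, 104, 104, 108, 108, 106, 104, 104, 103, 99, 101, 141, 142, 142, 145, 145, 142, 144, 141, 143, 144]
scene lens 139 258 [156, 158, 135, 144, 145, 173, 213, 119, 107, 109, 108, 97, 97, 101, 105, 106, 108, 107, 105, 106, 100, 98, 97, 103, 133, 139, 139, 141, 127, 141, 143, 143, 141, 142]
scene lens 142 258 [188, 201, 195, 201, 150, 150, 160, 138, 133, 131, 130, 122, 106, 102, 103, 107, 104, 107, 104, 104, 102, 98, 98, 112, 122, 123, 123, 123, 121, 125, 122, 122, 123, 122]
scene lens 145 258 [89, 113, 98, 166, 225, 184, 184, 114, 119, 114, 119, 152, 153, 174, 138, 97, 95, 98, 97, 94, 106, 172, 176, 148, 123, 135, 137, 133, 135, 134, 135, 130, 133, 132]
scene dish 147 258 [38, 36, 35, 120, 129, 125, 115, 179, 218, 228, 239, 238, 242, 243, 218, 148, 99, 98, 95, 112, 227, 241, 243, 240, 240, 234, 217, 205, 148, 122, 124, 125, 12
[... 2621 characters left out ...]
3, 253, 251, 251, 252, 253, 253, 253, 252, 252, 252, 252, 252, 252, 253, 253, 247, 188, 142, 138, 109, 57]
top dish 163 258 [67, 65, 64, 64, 63, 61, 58, 98, 190, 250, 254, 253, 252, 252, 252, 252, 252, 252, 252, 252, 252, 252, 252, 252, 252, 252, 252, 252, 252, 253, 254, 254, 242, 176, 140, 138, 105, 52]
top dish 166 258 [68, 65, 64, 65, 63, 63, 57, 68, 147, 244, 254, 254, 252, 252, 252, 252, 252, 252, 252, 252, 252, 252, 252, 252, 252, 252, 252, 253, 253, 254, 252, 227, 149, 122, 145, 143, 103, 52]
top dish 169 258 [69, 67, 66, 65, 62, 64, 61, 58, 82, 156, 235, 252, 254, 254, 254, 254, 253, 253, 253, 253, 253, 253, 253, 254, 254, 254, 253, 251, 233, 189, 131, 94, 104, 135, 145, 122, 75, 35]
```

All views, taken side to side, agree: the dish is about 5.4 mm toward the column and about 1 mm left. Go back to the upper knob for about 0.43 rad more clockwise.

```bash
python3 - <<'E'
from h import *
R=rot(1.07,np.radians(40));K=np.array([.5464,.0219,.125]);go(K+R.apply([0,0,.005-.12]),R)
E
```

```text
shift [0.1111 0.03   0.0777] rv [0.0633 0.208  0.0444]
```

```bash
python3 -m handwheel '0.04 0.01 0.026 0.021 0.07 0.015 -1;0.08 0.02 0.052 0.042 0.14 0.03 -1;0.111 0.03 0.078 0.063 0.208 0.044 -1;0.111 0.03 0.078 0.063 0.208 0.044 -1;0.111 0.03 0.078 0.063 0.208 0.044 -1;0.111 0.03 0.078 0.063 0.208 0.044 -1'
python3 - <<'E'
from h import *
R=rot(1.07,np.radians(40));knob("wrist",(.546,.022));K=np.array([.5464,.0219,.125]);go(K+R.apply([0,0,.005]),R)
E
```

```text
clock: 25.3
tcp_pos: [0.5056, -0.0558, 0.2004]
ee_rot: [0.365, -0.463, 0.779, 0.215]
force: [-0.0, -1.2, 0.1]
width: 0.998
grip_force: 0.0
wrist upper knob 1334 [0.5466 0.0219]
shift [0.0012 0.0018 0.1206] rv [-0.0002  0.0016  0.0022]
```

```bash
python3 -m handwheel '0.001 0.0015 0.03 0 0 0 -1;0.001 0.0015 0.06 0 0 0 -1;0.001 0.0015 0.09 0 0 0 -1;0.001 0.0015 0.11 0 0 0 -1;0.001 0.0015 0.12 0 0 0 -1;0.001 0.0015 0.12 0 0 0 -1;0.001 0.0015 0.12 0 0 0 -1;0.001 0.0015 0.12 0 0 0 -1'
python3 - <<'E'
from h import *
R=rot(1.07,np.radians(40));K=np.array([.5464,.0219,.125]);go(K+R.apply([0,0,.005]),R)
E
```

```text
clock: 26.15
tcp_pos: [0.5474, 0.0253, 0.1211]
ee_rot: [0.364, -0.462, 0.779, 0.216]
force: [-0.1, 0.0, -1.3]
width: 1.0
grip_force: 0.0
shift [-0.0007 -0.0007 -0.0001] rv [0.0008 0.0011 0.0007]
```

```bash
python3 -m handwheel '-0.0005 -0.0007 0 0 0 0 0.9;-0.0005 -0.0007 0 0 0 0 0.9;-0.0005 -0.0007 0 0 0 0 0.9;-0.0005 -0.0007 0 0 0 0 0.9;-0.0005 -0.0007 0 0 0 0 0.9;-0.0005 -0.0007 0 0 0 0 0.9;-0.0005 -0.0007 0 0 0 0 0.9' 45
python3 -m handwheel '0.0004 0.0004 -0.0005 0.06 0 0.051 0.9;0.0008 0.0008 -0.001 0.12 0 0.101 0.9;0.0013 0.0012 -0.0015 0.181 0 0.152 0.9;0.0017 0.0016 -0.0021 0.241 0 0.202 0.9;0.0022 0.002 -0.0026 0.301 0 0.253 0.9;0.0025 0.0023 -0.003 0.329 0 0.277 0.9;0.0025 0.0023 -0.003 0.329 0 0.277 0.9'
python3 -m handwheel '0 0 0 0 0 0 -1;0 0 0 0 0 0 -1;0 0 0 0 0 0 -1;0 0 0 0 0 0 -1;0 0 0 0 0 0 -1'
python3 - <<'E'
from h import *
knob("wrist",(.541,.0207));dish()
E
```

```text
clock: 26.85
tcp_pos: [0.5466, 0.0263, 0.121]
ee_rot: [0.363, -0.462, 0.779, 0.217]
force: [-9.4, -5.0, 7.8]
width: 0.428
grip_force: 43.5
clock: 27.55
tcp_pos: [0.5424, 0.0243, 0.121]
ee_rot: [0.401, -0.285, 0.86, 0.134]
force: [-10.3, -5.6, 7.8]
width: 0.428
grip_force: 45.4
clock: 28.05
tcp_pos: [0.5437, 0.0237, 0.1207]
ee_rot: [0.401, -0.285, 0.86, 0.134]
force: [0.8, 0.3, -0.6]
width: 1.001
grip_force: 0.0
wrist upper knob 5140 [0.5413 0.0207]
scene no dish
```

```bash
python3 -m handwheel '0 0 -0.03 0 0 0 -1;0 0 -0.07 0 0 0 -1;0 0 -0.11 0 0 0 -1;0 0 -0.13 0 0 0 -1;0 0 -0.13 0 0 0 -1;0 0 -0.13 0 0 0 -1'
python3 - <<'E'
from h import *
print(cur()[1]);R=rot(1.15,np.radians(28));go(np.array([.612,.112,.22])-R.apply([0,0,.24]),R)
E
```

```text
clock: 28.75
tcp_pos: [0.4643, -0.0364, 0.2044]
ee_rot: [0.401, -0.285, 0.86, 0.134]
force: [0.3, 0.1, -0.1]
width: 1.001
grip_force: 0.0
[ 0.46431218 -0.03635548  0.2043664 ]
shift [-0.1126 -0.0725 -0.0656] rv [-0.4227 -0.2043 -0.2863]
```

```bash
python3 -m handwheel '-0.04 -0.025 -0.05 0 0 0 -1;-0.08 -0.05 -0.066 -0.1 -0.05 -0.07 -1;-0.113 -0.073 -0.066 -0.2 -0.1 -0.14 -1;-0.113 -0.073 -0.066 -0.3 -0.15 -0.21 -1;-0.113 -0.073 -0.066 -0.423 -0.204 -0.286 -1;-0.113 -0.073 -0.066 -0.423 -0.204 -0.286 -1;-0.113 -0.073 -0.066 -0.423 -0.204 -0.286 -1;-0.113 -0.073 -0.066 -0.423 -0.204 -0.286 -1'
python3 - <<'E'
from h import *
print(cur()[1],state()['clock'])
f=grab_frame("wrist");np.savez("w3.npz",**f);im=f["image"][::-1,::-1];g=im.mean(2);print(511-proj(f,[.612,.112,.213])[0],383-proj(f,[.612,.112,.213])[1],383-proj(f,[.612,.112,.199])[1])
for v in range(197,222,5):print('lens',v,g[v,238:280].astype(int).tolist())
for v in range(226,250,3):print('dish',v,g[v,224:296:2].astype(int).tolist())
for i in range(3):dish()
f=grab_frame("scene");g=f["image"].mean(2)
for v in(136,139,145,147):print('lens',v,258,g[v,258:292].astype(int).tolist())
for v in range(149,160,2):print('dish',v,258,g[v,258:296].astype(int).tolist())
E
```

```text
clock: 29.55
tcp_pos: [0.5261, -0.0811, 0.3309]
ee_rot: [0.431, -0.465, 0.72, 0.282]
force: [-0.1, 0.8, 0.4]
width: 0.996
grip_force: 0.0
[ 0.52608152 -0.08106648  0.33087322] 29.55
254.70765760163437 221.43269119261493 233.17704282751723
lens 197 [141, 141, 138, 129, 108, 80, 78, 102, 115, 108, 117, 124, 128, 130, 130, 130, 132, 135, 136, 136, 137, 136, 135, 134, 131, 130, 128, 127, 124, 125, 146, 184, 208, 206, 193, 193, 205, 208, 211, 216, 215, 214]
lens 202 [138, 133, 117, 108, 147, 188, 209, 209, 183, 133, 119, 124, 128, 129, 130, 131, 132, 135, 136, 136, 136, 136, 135, 133, 131, 128, 127, 125, 123, 125, 148, 193, 220, 222, 217, 214, 217, 221, 218, 210, 202, 195]
lens 207 [104, 110, 139, 172, 187, 195, 201, 202, 182, 144, 124, 125, 126, 129, 129, 130, 133, 135, 135, 136, 135, 135, 135, 134, 130, 127, 127, 125, 122, 123, 145, 186, 209, 206, 200, 197, 195, 194, 193, 196, 204, 208]
lens 212 [111, 132, 155, 168, 175, 180, 187, 192, 192, 186, 166, 141, 129, 129, 129, 130, 132, 134, 136, 135, 135, 135, 134, 131, 129, 126, 125, 125, 127, 142, 166, 187, 194, 203, 206, 208, 209, 206, 200
[... 3094 characters left out ...]
9, 239, 238, 239, 239, 238, 238, 239, 239, 239, 238, 237, 232, 234, 231, 100, 99, 106, 120, 121, 120, 116]
dish 155 258 [106, 120, 118, 142, 227, 238, 239, 239, 238, 239, 239, 239, 239, 239, 238, 238, 239, 239, 239, 239, 238, 238, 239, 239, 238, 239, 239, 238, 238, 232, 167, 51, 31, 103, 121, 119, 72, 30]
dish 157 258 [119, 118, 96, 78, 123, 189, 224, 239, 239, 239, 238, 238, 238, 239, 239, 239, 238, 238, 239, 239, 238, 238, 239, 239, 239, 239, 238, 243, 208, 146, 87, 48, 106, 121, 118, 72, 25, 21]
dish 159 258 [119, 120, 82, 46, 115, 128, 134, 132, 175, 213, 216, 226, 234, 236, 239, 239, 239, 238, 238, 239, 240, 234, 227, 226, 217, 188, 165, 138, 132, 126, 85, 116, 121, 119, 71, 27, 19, 28]
```

The side view now puts the dish edges (232.6–282.8) centred on the lens (257.7). The scene view agrees, with a residual of about 1.6 mm. The arm is clear, so I'm handing in.

```bash
python3 -c "
from rig import *
print(close_job())"
```

```text
the job is handed in; nothing more can be done
None
```

The job is handed in: by my last two camera views the dish is about 1.6 mm from the lens axis (limit 3.5 mm, my reading uncertain by about 1 mm), with the arm clear at about 30 s; while turning the lower knob the arm hit a joint limit and shoved the stage back about 17 mm through the knob, which I undid with the upper knob.

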